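Hold the inspection lamp over the slide tray

ROBOT

A 7-joint arm with a two-finger parallel gripper is mounted at the origin on the work surface. World frame = base frame: x ahead of the robot, y to its left, z up, the work surface at z = 0. Lengths are in m, angles in rad, forces in N, time in s.
With the tool pointing down it reaches from about 0.4 to 0.85 m from the base axis. Payload 10.4 kg.
Tool frame: the origin (TCP) lies at the very end of the fingers, on their centre line; the grasp point (between the pads) lies 19 mm behind it; y points along the fingers, z is the direction in which the jaws open and shut, and the axes are right-handed (so a half turn about y gives the same grasp; the last joint's range is limited). The gripper opens to 85 mm and grips with 20 to 120 N. Pads are 22 mm wide; open, the fingers measure 114 mm over their backs; the gripper's body (76 mm by 85 mm) begins 54 mm behind the grasp point. The pads swing forward as they close: fully open they stand 13 mm farther back than shut.
Start: joints at [1.139, 0.332, -0.065, 1.46, 0.022, 1.35, -0.088], TCP at [0.248, -0.574, 0.231] pointing down, gripper open.
Joint ranges: [-2.6, 2.6], [-0.5, 2.12], [-1.47, 1.34], [0.16, 2.42], [-1.27, 4.41], [0.06, 2.06], [-2.6, 2.6]. Speed limits (rad/s): [2.22, 2.22, 2.79, 2.79, 3.14, 3.14, 3.14].

INTERFACE

Orientations are given as a unit quaternion [x, y, z, w].
In Python, from workcell import manip gives the robot as it stands.
- The arm moves only by the shell command python3 -m jog 'ROWS' [FORCE]. ROWS is JSON, a list of rows, each an object with "dp": the shift along the tool's x, y, z in units of 50 mm (1.0 is 50 mm), a list of three; "turn": the turn about the tool's y in units of 5 degrees (1.0 is 5 degrees); "claw": the finger opening in mm, from 0 to 85.4. In form: [{"dp": [x, y, z], "turn": turn, "claw": claw}, ...]. A call has 1 to 20 rows; each row shifts and turns the commanded pose from where the row before left it, along the tool's axes as they then stand; what a row does not reach is not made up. A row lasts 1/8 s, in which the tool goes at most 62.5 mm and 10.7 degrees, less where a joint would pass 70% of its speed; a pose out of reach is approached as far as the arm can. A call is refused whole if a number of a shift passes 1 or a number of a turn 1, either way. A call with a gripper value outside its range is refused whole. The fingers move at their own pace and stop on an object; FORCE is the grip in N (left out, the last holds). Time passes only in rows, so rows that do not move let the fingers close. It gives the time, the measured TCP pose, the force and the opening at its end, in the units of the state.
- manip.get_obs(): the state, without advancing time (a new reading comes with each control period).
- manip.camera(name): name is "scene" or "side" or "wrist"; returns a dict with "frame" (480x640x3 uint8, blue, green, red), "depth" (480x640 float32, m along the optical axis (not along the pixel's ray), 0 where there is no reading), "fx", "fy", "cx", "cy" (pixels), "R" (3x3) and "t" (3): a world point X has camera coordinates R X + t. Camera axes: x right, y down, z forward; pixel columns grow to the right and rows downward; lengths in m; the calibration is good to about 2 mm. A picture is of the moment at which its call begins.
- manip.hand_in(): hands the job in, once; it reports no verdict.
The state is a dict: "clock": time; "joint_pos": joint angles; "joint_velocities": joint speeds; "tau": joint torques, N m; "position": TCP position; "ee_rot": TCP orientation; "ft_force": force on the tool from outside, world axes, zero at the start; "torque": the same for the moment, N m; "grip_width": opening from 0.0 (shut) to 1.0 (fully open).
Only numpy, scipy, OpenCV 4.12 (cv2) and the standard library are available. Lean on these libraries where they do the work, as an engineer would, in place of code of your own. Each camera call takes 0.05 s, during which the arm holds its last target. There are 200 camera calls.

TASK

Pull the hand lamp straight up out of its snap-in charging cradle, carry it across the row of glassware to the slide tray on the other side without disturbing anything, and hold it level about 1 cm above the tray, centred and lined up lengthwise with it, not touching. Finish while still holding the lamp there: do not put it down or let go.

Things in the scene. Friction and masses are not known exactly. Their poses are not given: they have to be found in the camera images.
- lamp: Hand lamp: white plastic block 110 (x, long) x 40 (y) x 32 mm tall, flat underside (light window), black bridge handle on top reaching 72 mm. A snap bead 60 mm long sticks out 2.5 mm on each long side, 8 mm above the underside. About 0.3 kg. Origin: centre of the underside; x along its length, z up. Its two ends are alike: either way round will do.
- lamp_grip (a point): Centre of the lamp's handle bar, 62 mm straight above the lamp's origin. The bar is 80 mm long along lamp x, 22 mm wide along y, 20 mm tall, carried by two end posts 14 mm long; under it is an open gap 52 mm long, 20 mm high.
- cradle: Fixed grey charging cradle 136 (x) x 92 (y) mm; base 8 mm thick, on which the lamp stands (x along x); end stops, guides and black detent housings up to 32 mm high. Sprung balls hold the lamp's beads: straight up it takes roughly 7 to 11 N besides its weight, snaps free within 12 mm, is clear at 40 mm. Origin: underside centre, on the bench. On the left or right side.
- tray: Slide tray: white plastic, 130 (x, long) x 60 (y) mm, rim top 14 mm above the bench, floor at 10 mm, with three glass microscope slides lying across it below the rim. Loose, 0.3 kg. Origin: centre of the underside, on the bench; x along its length, z up. On the other side of the rack from the cradle. The two ends are alike.
- rack: Test tube rack with six stoppered tubes, standing between cradle and tray: 180 (x) x 60 (y) mm, rack 75 mm and tubes 125 mm tall. Loose. Origin: centre of the underside. Leave alone.
- bottle: White plastic bottle with a red cap, 66 mm wide, 160 mm tall, standing beyond the rack. Loose. Origin: centre of the underside. Leave alone.
- beaker: Glass beaker, 68 mm wide, 85 mm tall, at the far left of the bench. Loose. Origin: centre of the underside. Leave alone.
- dish: Round glass dish with seeds, 88 mm wide, 12 mm tall, at the far right of the bench. Loose. Origin: centre of the underside. Leave alone.
Mind the look-alikes: they are no part of the job. What is shaped like the cradle but blue or red is not meant.

How it is judged:
By the outcome, as a careful person would: the job done as asked, in the order asked, and still so for the second after the job is handed in, while the arm keeps its last pose, push and grip.
It also fails if it takes over 48 s, if anything falls off the work surface, if the arm or the gripper's body presses on something with over 40 N, if the wrist force passes 120 N, or if a joint passes its speed limit or range.

## Working session

There is one attempt and no reset: what is moved stays moved. The work goes in short steps, Python scripts to look and compute and a shell command to move; the robot and the scene stay as the last step left them, time stands still between calls to the robot, and variables do not carry over. Pictures are saved under pics/ and viewed, about 8 in all and at most 12, crops included, and the job is handed in when it is done.

```bash
mkdir -p pics
cat > h.py <<'E'
import numpy as np, cv2, pickle
from workcell import manip
def snap(n,tag):
    c=manip.camera(n); cv2.imwrite(f'pics/{tag}.png',c['frame']); pickle.dump(c,open(f'pics/{tag}.pkl','wb')); return c
def load(tag): return pickle.load(open(f'pics/{tag}.pkl','rb'))
def cloud(c):
    v,u=np.mgrid[0:480,0:640]; d=c['depth']
    P=np.stack([(u-c['cx'])/c['fx']*d,(v-c['cy'])/c['fy']*d,d],-1)
    W=(P-np.array(c['t']))@np.array(c['R']); W[d<=0]=np.nan; return W
E
python3 - <<'E'
from h import *
for n in ['scene','side','wrist']: c=snap(n,n+'0')
a=cv2.imread('pics/scene0.png');b=cv2.imread('pics/side0.png')
o=manip.get_obs();print(o['position'],o['ee_rot'],o['clock'],o['ft_force'],o['grip_width'])
E
```

```text
[ 0.24836301 -0.57323354  0.23071959] [-0.14362482  0.69274869 -0.69201633  0.14347324] 0.15 [-0.03010219  0.14102464  0.88459774] 1.0012644579684007
```

View pics/scene0.png

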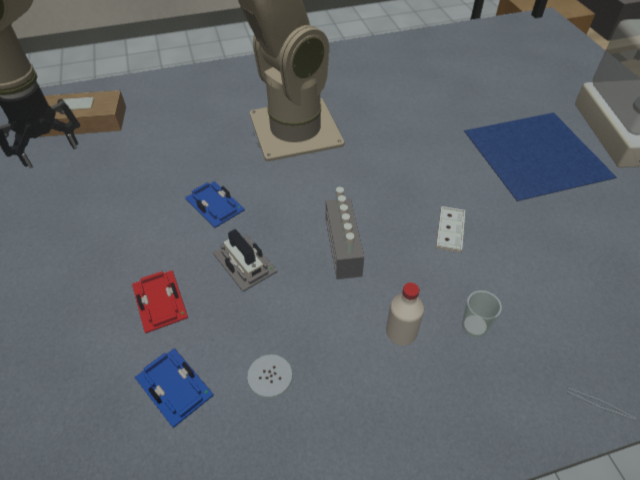

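View pics/side0.png

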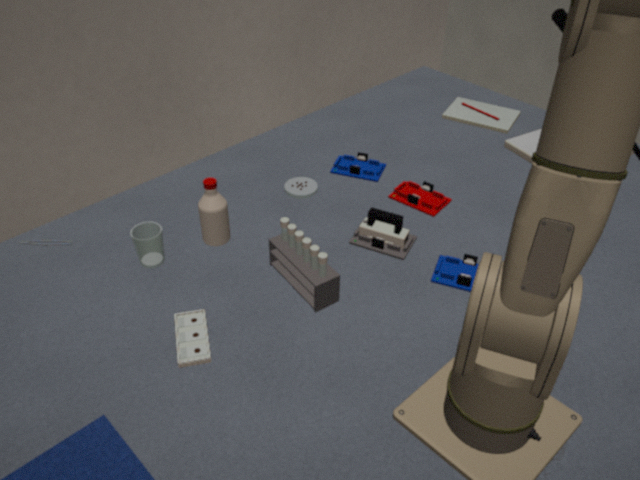

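The scene view shows the lamp in the grey cradle at about (241,247), the rack at (345,238), the tray at (451,228), the bottle at (405,315) and the beaker at (481,312). The blue and red look-alikes stand around the lamp. The side view agrees, with the lamp at (384,225), the tray at (192,336) and the rack at (303,268).

Run:
```python
from h import *
def rect(P,n):
    (c,s,a)=cv2.minAreaRect((P[:,:2]*1000).astype(np.float32)); 
    print(n,len(P),'c',np.round(c,1),'size',np.round(s,1),'ang',round(a,1),'med',np.round(np.median(P,0)*1000,1),'zmax',round(P[:,2].max()*1000,1))
for tag,lb,tb,rb in [('scene0',(205,215,285,295),(425,195,480,260),(315,175,372,285)),('side0',(345,200,420,262),(165,300,220,372),(258,205,345,312))]:
    c=load(tag);W=cloud(c)
    def g(b,z0,z1):
        P=W[b[1]:b[3],b[0]:b[2]].reshape(-1,3);P=P[~np.isnan(P[:,0])];return P[(P[:,2]>z0)&(P[:,2]<z1)]
    print(tag); rect(g(lb,.072,.1),'handle'); rect(g(lb,.004,.1),'lamp+cradle');rect(g(tb,.006,.03),'tray');rect(g(rb,.02,.16),'rack');rect(g(rb,.1,.16),'tubes')
    H=g(lb,.074,.1)[:,:2]; m=H.mean(0); w,v=np.linalg.eigh(np.cov((H-m).T)); print('handle pca',m,np.degrees(np.arctan2(v[1,1],v[0,1])),np.sqrt(w*12))
    bb=(385,280,430,350) if tag=='scene0' else (195,175,235,250)
    rect(g(bb,.02,.2),'bottle')
    F=W[300:470,400:420].reshape(-1,3); print('floor z',np.nanmedian(F[:,2]))
from scipy.spatial.transform import Rotation as R
print(R.from_quat(manip.get_obs()['ee_rot']).as_matrix().round(3))
a=cv2.imread('pics/scene0.png')[200:300,200:300];b=cv2.imread('pics/side0.png')[195:270,340:425]
c=cv2.imread('pics/scene0.png')[195:265,420:485]
f=lambda i:cv2.resize(i,(390,380),interpolation=cv2.INTER_CUBIC)
cv2.imwrite('pics/crop1.png',np.hstack([f(a),f(c)]))
```

```text
scene0
handle 315 c [ 445.8 -236.1] size [82.1 22.1] ang 19.8 med [ 450.  -236.    80.5] zmax 85.1
lamp+cradle 2466 c [ 414.3 -235.1] size [196.1 239.1] ang 76.2 med [ 459.2 -241.4   20.6] zmax 85.1
tray 1087 c [473.6 271.2] size [121.6 190.4] ang 59.0 med [494.6 262.   12.6] zmax 19.8
rack 2179 c [467.1  -3. ] size [ 60.7 184.7] ang 80.8 med [499.4 -11.7  74.2] zmax 130.4
tubes 483 c [466.7  -3.7] size [ 19.1 160.4] ang 81.6 med [479.5  -5.5 123.8] zmax 130.4
handle pca [ 0.44829199 -0.23590101] -159.5903178638941 [0.02218748 0.08227569]
bottle 1587 c [724.8  38.1] size [65.5 53.8] ang 55.7 med [733.5  31.8 104.4] zmax 164.6
floor z 0.0015845949451695576
side0
handle 287 c [ 443.2 -235. ] size [80.4 29.1] ang 18.7 med [ 442.4 -234.3   79.4] zmax 85.9
lamp+cradle 2275 c [ 470.  -273.1] size [188.6 243.8] ang 44.4 med [ 436.3 -226.4   27.8] zmax 85.9
tray 1673 c [488.1 258.1] size [ 70.7 133.3] ang 60.4 med [487.3 264.5  11.7] zmax 18.0
rack 3022 c [466.2  -3.8] size [ 64.3 186.7] ang 81.4 med [445.    6.9  73.4] zmax 129.7
tubes 668 c [466.8  -4. ] size [ 21.1 160.6] ang 81.0 med [454.8  -1.  120.6] zmax 129.7
handle pca [ 0.44231422 -0.23498865] -159.91984469566856 [0.02491856 0.08084847]
bottle 1451 c [710.6  47.4] size [64.5 53.5] ang 41.9 med [700.5  52.1  91.1] zmax 163.7
floor z 0.0010832371309467538
[[-0.918 -0.     0.398]
 [-0.398  0.001 -0.918]
 [-0.    -1.    -0.001]]
```

View pics/crop1.png

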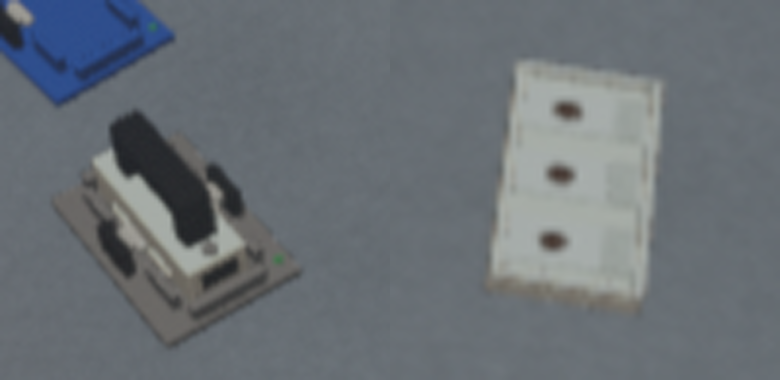

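The lamp's handle is at about (0.445, -0.235), yaw 20°, with its top at 80 mm as expected. The tray is at about (0.488, 0.260); I'll refine its yaw later. Next I'll move above the lamp and check from near.

```bash
python3 -m jog '[{"dp":[0,0,0],"turn":0.68,"claw":85},{"dp":[-0.2,0,-0.17],"turn":0,"claw":85},{"dp":[-0.4,0,-0.34],"turn":0,"claw":85},{"dp":[-0.45,0,-0.37],"turn":0,"claw":85},{"dp":[-0.45,0,-0.37],"turn":0,"claw":85},{"dp":[-0.45,0,-0.37],"turn":0,"claw":85},{"dp":[-0.45,0,-0.37],"turn":0,"claw":85},{"dp":[-0.45,0,-0.37],"turn":0,"claw":85},{"dp":[-0.45,0,-0.37],"turn":0,"claw":85},{"dp":[-0.45,0,-0.37],"turn":0,"claw":85},{"dp":[-0.45,0,-0.37],"turn":0,"claw":85},{"dp":[-0.45,0,-0.37],"turn":0,"claw":85},{"dp":[-0.45,0,-0.37],"turn":0,"claw":85},{"dp":[-0.45,0,-0.37],"turn":0,"claw":85},{"dp":[-0.32,0,-0.3],"turn":0,"claw":85},{"dp":[-0.15,0,-0.13],"turn":0,"claw":85},{"dp":[0,0,0],"turn":0,"claw":85},{"dp":[0,0,0],"turn":0,"claw":85}]'
python3 - <<'E'
from h import *
from scipy.spatial.transform import Rotation as R
W=cloud(snap('wrist','w1')); o=manip.get_obs()
print(o['position'],R.from_quat(o['ee_rot']).as_matrix().round(3),o['joint_pos'])
m=(W[...,2]>.07)&(W[...,2]<.095)&(abs(W[...,0]-.445)<.08)&(abs(W[...,1]+.235)<.08)
H=W[m];print(len(H),cv2.minAreaRect((H[:,:2]*1000).astype(np.float32)),np.median(H,0),H.mean(0))
# tray: colour mask in scene & side views -> plane z=14mm
for tag,b in [('scene0',(425,195,480,260)),('side0',(165,300,220,372))]:
    c=load(tag);f=c['frame'].astype(int);mm=np.zeros((480,640),np.uint8)
    br=f.sum(2)[b[1]:b[3],b[0]:b[2]];t,_=cv2.threshold((br/3).astype(np.uint8),0,255,cv2.THRESH_OTSU)
    mm[b[1]:b[3],b[0]:b[2]]=(br/3>t)
    cs,_=cv2.findContours(mm,0,1);k=cv2.convexHull(max(cs,key=cv2.contourArea))[:,0].astype(float)
    d=np.c_[(k[:,0]-c['cx'])/c['fx'],(k[:,1]-c['cy'])/c['fy'],np.ones(len(k))]@np.array(c['R'])
    C=-np.array(c['R']).T@np.array(c['t']);P=C+d*((.014-C[2])/d[:,2])[:,None]
    print(tag,t,cv2.minAreaRect((P[:,:2]*1000).astype(np.float32)))
E
```

```text
clock: 2.4
position: [0.445, -0.2359, 0.2312]
ee_rot: [0.123, -0.696, 0.696, -0.123]
ft_force: [-0.9, -0.3, 0.0]
grip_width: 0.992
[ 0.4449611  -0.23599645  0.23125127] [[-0.94  -0.     0.341]
 [-0.341 -0.    -0.94 ]
 [ 0.    -1.     0.   ]] [ 0.72822329  0.08510972 -0.34847501  1.75966919  0.03047905  1.30215153
 -0.84979908]
2548 ((445.7815246582031, -237.43075561523438), (79.0897216796875, 21.958181381225586), 20.376388549804688) [ 0.44879172 -0.2366328   0.07943825] [ 0.44776686 -0.23664538  0.07927655]
scene0 135.0 ((491.44873046875, 264.02191162109375), (59.54364776611328, 132.93898010253906), 60.024986267089844)
side0 124.0 ((490.0390625, 262.22625732421875), (60.96172332763672, 132.74032592773438), 60.02687454223633)
```

View pics/w1.png

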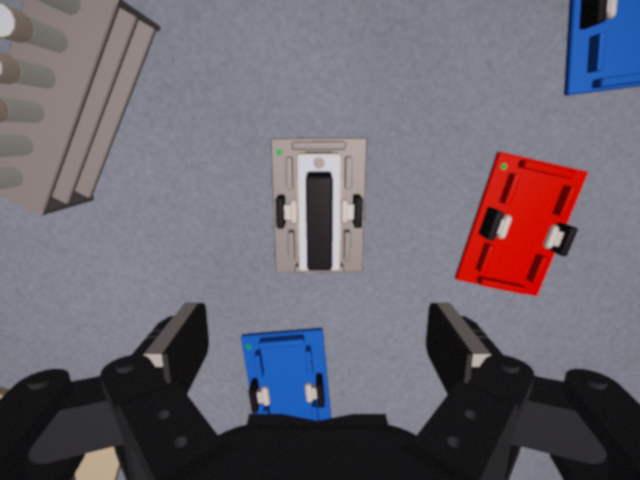

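The wrist view shows the handle centred between the fingers, at columns 307–332 and rows 172–270, and aligned with the pads. The tray fits agree between cameras at (0.4907, 0.263), long axis -30°, size 60×133. Now I'll descend and grip.

```bash
python3 -m jog '[{"dp":[0,0.2,0.01],"turn":0,"claw":60},{"dp":[0,0.4,0],"turn":0,"claw":60},{"dp":[0,0.5,0],"turn":0,"claw":60},{"dp":[0,0.5,0],"turn":0,"claw":60},{"dp":[0,0.5,0],"turn":0,"claw":60},{"dp":[0,0.4,0],"turn":0,"claw":60},{"dp":[0,0.4,0],"turn":0,"claw":60},{"dp":[0,0.3,0],"turn":0,"claw":60},{"dp":[0,0.2,0],"turn":0,"claw":60},{"dp":[0,0.2,0],"turn":0,"claw":60},{"dp":[0,0,0],"turn":0,"claw":60},{"dp":[0,0,0],"turn":0,"claw":60}]' 80
python3 -m jog '[{"dp":[0,0,0],"turn":0,"claw":40},{"dp":[0,0,0],"turn":0,"claw":30},{"dp":[0,0,0],"turn":0,"claw":24},{"dp":[0,0,0],"turn":0,"claw":15},{"dp":[0,0,0],"turn":0,"claw":10},{"dp":[0,0,0],"turn":0,"claw":10},{"dp":[0,0,0],"turn":0,"claw":10},{"dp":[0,0,0],"turn":0,"claw":10}]' 80
python3 - <<'E'
from h import *
snap('wrist','w2');snap('side','s2'); a=cv2.imread('pics/s2.png')[170:290,300:460]
cv2.imwrite('pics/m2.png',np.hstack([cv2.resize(cv2.imread('pics/w2.png'),(400,300)),cv2.resize(a,(400,300))]))
E
```

```text
clock: 3.95
position: [0.446, -0.2357, 0.0517]
ee_rot: [0.123, -0.696, 0.697, -0.123]
ft_force: [0.1, -0.1, -0.4]
grip_width: 0.705
clock: 4.95
position: [0.446, -0.2362, 0.0517]
ee_rot: [0.123, -0.696, 0.697, -0.123]
ft_force: [1.7, -3.9, 4.7]
grip_width: 0.243
```

View pics/m2.png

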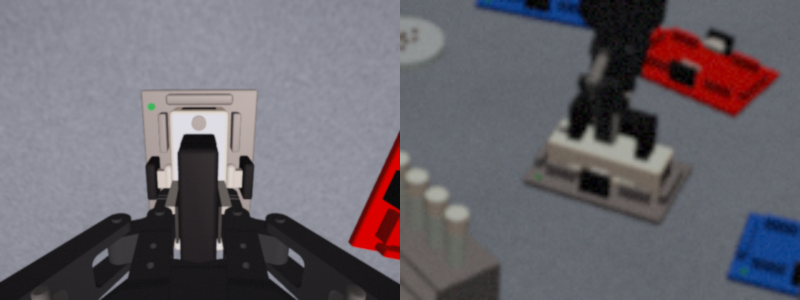

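The handle is held between the pads (opening about 21 mm, against the 22 mm bar) and the lamp is level in its cradle. I'll pull straight up, slowly first.

```bash
python3 -m jog '[{"dp":[0,-0.03,0],"turn":0,"claw":10},{"dp":[0,-0.03,0],"turn":0,"claw":10},{"dp":[0,-0.03,0],"turn":0,"claw":10},{"dp":[0,-0.03,0],"turn":0,"claw":10},{"dp":[0,-0.03,0],"turn":0,"claw":10},{"dp":[0,-0.03,0],"turn":0,"claw":10},{"dp":[0,-0.03,0],"turn":0,"claw":10},{"dp":[0,-0.03,0],"turn":0,"claw":10},{"dp":[0,-0.03,0],"turn":0,"claw":10},{"dp":[0,-0.03,0],"turn":0,"claw":10},{"dp":[0,-0.05,0],"turn":0,"claw":10},{"dp":[0,-0.1,0],"turn":0,"claw":10},{"dp":[0,-0.1,0],"turn":0,"claw":10},{"dp":[0,-0.15,0],"turn":0,"claw":10},{"dp":[0,-0.15,0],"turn":0,"claw":10},{"dp":[0,-0.15,0],"turn":0,"claw":10},{"dp":[0,-0.15,0],"turn":0,"claw":10},{"dp":[0,0,0],"turn":0,"claw":10}]'
python3 -m jog '[{"dp":[0,-0.2,0],"turn":0,"claw":10},{"dp":[0,-0.3,0],"turn":0,"claw":10},{"dp":[0,-0.4,0],"turn":0,"claw":10},{"dp":[0,-0.4,0],"turn":0,"claw":10},{"dp":[0,-0.4,0],"turn":0,"claw":10},{"dp":[0,-0.4,0],"turn":0,"claw":10},{"dp":[0,-0.3,0],"turn":0,"claw":10},{"dp":[0,-0.2,0],"turn":0,"claw":10},{"dp":[0,-0.1,0],"turn":0,"claw":10},{"dp":[0,0,0],"turn":0,"claw":10},{"dp":[0,0,0],"turn":0,"claw":10}]'
python3 - <<'E'
from h import *
snap('wrist','w3');snap('side','s3'); a=cv2.imread('pics/s3.png')[110:290,260:500]
cv2.imwrite('pics/m3.png',np.hstack([cv2.resize(cv2.imread('pics/w3.png'),(400,300)),cv2.resize(a,(400,300))]))
print(manip.get_obs()['position'],manip.get_obs()['grip_width'])
E
```

```text
clock: 7.3
position: [0.4461, -0.2358, 0.1096]
ee_rot: [0.123, -0.696, 0.697, -0.123]
ft_force: [-0.3, 0.6, -3.4]
grip_width: 0.241
clock: 8.68
position: [0.4454, -0.2355, 0.2432]
ee_rot: [-0.123, 0.697, -0.696, 0.123]
ft_force: [-0.2, 0.1, -2.6]
grip_width: 0.243
[ 0.44544517 -0.23548119  0.24328121] 0.24211586042160116
```

View pics/m3.png

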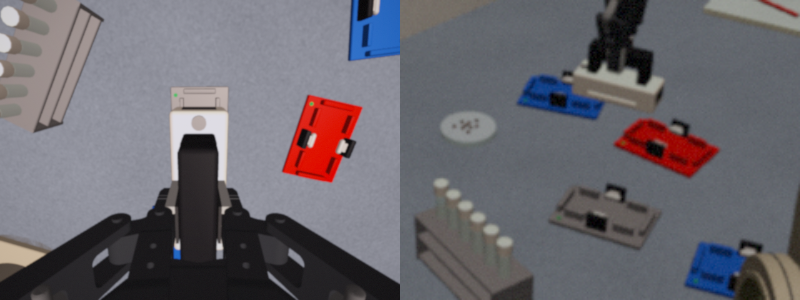

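The lamp came out level and the cradle stayed put. The underside is at about 0.20 m, above all the glassware. A direct -50° turn would take joint 7 to its limit, so I'll turn the lamp +130° in world yaw instead (its ends are alike), in place and then across.

```bash
python3 -m jog '[{"dp":[0,0,0],"turn":-0.4,"claw":10},{"dp":[0,0,0],"turn":-0.8,"claw":10},{"dp":[0,0,0],"turn":-1,"claw":10},{"dp":[0,0,0],"turn":-1,"claw":10},{"dp":[0,0,0],"turn":-1,"claw":10},{"dp":[0,0,0],"turn":-1,"claw":10},{"dp":[0,0,0],"turn":-1,"claw":10},{"dp":[0,0,0],"turn":-1,"claw":10},{"dp":[0,0,0],"turn":-1,"claw":10},{"dp":[0,0,0],"turn":-1,"claw":10},{"dp":[0,0,0],"turn":-1,"claw":10},{"dp":[0,0,0],"turn":-1,"claw":10},{"dp":[0,0,0],"turn":-1,"claw":10},{"dp":[0,0,0],"turn":-1,"claw":10},{"dp":[0,0,0],"turn":-1,"claw":10},{"dp":[0,0,0],"turn":-1,"claw":10},{"dp":[0,0,0],"turn":-1,"claw":10},{"dp":[0,0,0],"turn":-1,"claw":10},{"dp":[0,0,0],"turn":-1,"claw":10},{"dp":[0,0,0],"turn":-1,"claw":10}]'
python3 -m jog '[{"dp":[0,0,0],"turn":-1,"claw":10},{"dp":[0,0,0],"turn":-1,"claw":10},{"dp":[0,0,0],"turn":-1,"claw":10},{"dp":[0,0,0],"turn":-1,"claw":10},{"dp":[0,0,0],"turn":-1,"claw":10},{"dp":[0,0,0],"turn":-1,"claw":10},{"dp":[0,0,0],"turn":-0.6,"claw":10},{"dp":[0,0,0],"turn":-0.2,"claw":10},{"dp":[0,0,0],"turn":0,"claw":10},{"dp":[0,0,0],"turn":0,"claw":10}]'
python3 - <<'E'
from h import *
from scipy.spatial.transform import Rotation as R
o=manip.get_obs();M=R.from_quat(o['ee_rot']).as_matrix();print(o['position'],M.round(3),o['joint_pos'],o['clock'])
print(M.T@(np.array([.4907,.263,o['position'][2]])-o['position'])/.05, np.degrees(np.arctan2(M[1,2],M[0,2])))
E
```

```text
clock: 11.28
position: [0.4456, -0.2356, 0.2437]
ee_rot: [0.601, -0.373, 0.373, -0.601]
ft_force: [-0.7, -0.0, -2.5]
grip_width: 0.242
clock: 12.52
position: [0.4457, -0.2356, 0.2438]
ee_rot: [0.683, -0.183, 0.183, -0.683]
ft_force: [-0.2, -0.0, -2.0]
grip_width: 0.242
[ 0.44568031 -0.23555526  0.24382594] [[ 0.866  0.     0.5  ]
 [-0.5   -0.     0.866]
 [ 0.    -1.    -0.   ]] [ 0.81484789  0.08514913 -0.44044703  1.73579153  0.03741722  1.32882009
  1.41398727] 12.525
[-4.20617511e+00 -8.20668751e-04  9.08524837e+00] 59.99756283908204
```

```bash
python3 -m jog '[{"dp":[-0.09,0,0.2],"turn":0,"claw":10},{"dp":[-0.16,0,0.35],"turn":0,"claw":10},{"dp":[-0.23,0,0.5],"turn":0,"claw":10},{"dp":[-0.23,0,0.5],"turn":0,"claw":10},{"dp":[-0.23,0,0.5],"turn":0,"claw":10},{"dp":[-0.23,0,0.5],"turn":0,"claw":10},{"dp":[-0.23,0,0.5],"turn":0,"claw":10},{"dp":[-0.23,0,0.5],"turn":0,"claw":10},{"dp":[-0.23,0,0.5],"turn":0,"claw":10},{"dp":[-0.23,0,0.5],"turn":0,"claw":10},{"dp":[-0.23,0,0.5],"turn":0,"claw":10},{"dp":[-0.23,0,0.5],"turn":0,"claw":10},{"dp":[-0.23,0,0.5],"turn":0,"claw":10},{"dp":[-0.23,0,0.5],"turn":0,"claw":10},{"dp":[-0.23,0,0.5],"turn":0,"claw":10},{"dp":[-0.23,0,0.5],"turn":0,"claw":10},{"dp":[-0.23,0,0.5],"turn":0,"claw":10},{"dp":[-0.23,0,0.5],"turn":0,"claw":10},{"dp":[-0.17,0,0.35],"turn":0,"claw":10},{"dp":[-0.1,0,0.2],"turn":0,"claw":10}]'
python3 -m jog '[{"dp":[0,0,0],"turn":0,"claw":10},{"dp":[0,0,0],"turn":0,"claw":10},{"dp":[0,0,0],"turn":0,"claw":10}]'
python3 - <<'E'
from h import *
for n in ['wrist','side','scene']: snap(n,n+'4')
o=manip.get_obs();print(o['position'],o['joint_pos'],o['clock'])
W=cloud(load('wrist4')); p=o['position']
L=W.reshape(-1,3);L=L[~np.isnan(L[:,0])];near=L[np.hypot(L[:,0]-p[0],L[:,1]-p[1])<.13]
for a,b in [(.005,.03),(.19,.25),(.25,.29)]:
    q=near[(near[:,2]>a)&(near[:,2]<b)];print(a,len(q),cv2.minAreaRect((q[:,:2]*1000).astype(np.float32)) if len(q) else 0)
a=cv2.imread('pics/side4.png')[150:450,60:360]
cv2.imwrite('pics/m4.png',np.hstack([cv2.resize(cv2.imread('pics/wrist4.png'),(400,300)),cv2.resize(a,(300,300))]))
E
```

```text
clock: 15.02
position: [0.4899, 0.2656, 0.2439]
ee_rot: [-0.683, 0.182, -0.182, 0.683]
ft_force: [0.2, -0.5, -3.6]
grip_width: 0.244
clock: 15.4
position: [0.4913, 0.2626, 0.2438]
ee_rot: [0.683, -0.183, 0.183, -0.683]
ft_force: [0.8, -0.1, -1.5]
grip_width: 0.243
[0.49127018 0.2630092  0.24385016] [ 0.16089499  0.28375663 -0.87330565  1.58939824  0.22106484  1.37186351
  0.31012253] 15.55
0.005 1830 ((446.6501770019531, 287.5912170410156), (60.013153076171875, 28.007488250732422), 59.862770080566406)
0.19 6731 ((491.230224609375, 262.5043029785156), (45.04324722290039, 109.87776184082031), 59.95387649536133)
0.25 16833 ((486.97198486328125, 266.3008728027344), (65.44265747070312, 66.73841857910156), 10.972359657287598)
```

View pics/m4.png

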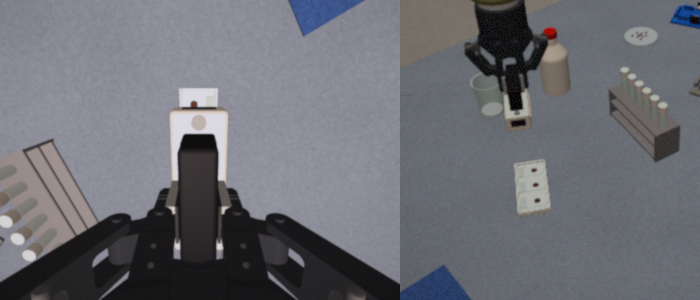

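The wrist view shows the lamp directly over the tray. The visible tray end at (198,97) lines up with the lamp's end at (198,120). The measured lamp centre is (0.4912, 0.2625) at -30°, and the tray is within 1 mm and 0.2° of that. I'll descend 176 mm, to 10 mm above the rim.

```bash
python3 -m jog '[{"dp":[0,0.15,0],"turn":0,"claw":10},{"dp":[0,0.25,0],"turn":0,"claw":10},{"dp":[0,0.3,0],"turn":0,"claw":10},{"dp":[0,0.3,0],"turn":0,"claw":10},{"dp":[0,0.3,0],"turn":0,"claw":10},{"dp":[0,0.3,0],"turn":0,"claw":10},{"dp":[0,0.3,0],"turn":0,"claw":10},{"dp":[0,0.3,0],"turn":0,"claw":10},{"dp":[0,0.25,0],"turn":0,"claw":10},{"dp":[0,0.2,0],"turn":0,"claw":10},{"dp":[0,0.2,0],"turn":0,"claw":10},{"dp":[0,0.15,0],"turn":0,"claw":10},{"dp":[0,0.1,0],"turn":0,"claw":10},{"dp":[0,0.1,0],"turn":0,"claw":10},{"dp":[0,0.1,0],"turn":0,"claw":10},{"dp":[0,0.08,0],"turn":0,"claw":10},{"dp":[0,0.05,0],"turn":0,"claw":10},{"dp":[0,0,0],"turn":0,"claw":10},{"dp":[0,0,0],"turn":0,"claw":10},{"dp":[0,0,0],"turn":0,"claw":10}]'
python3 - <<'E'
from h import *
for n in ['wrist','side','scene']: snap(n,n+'5')
o=manip.get_obs();print(o['position'],o['ft_force'],o['clock']);p=o['position']
L=cloud(load('wrist5')).reshape(-1,3);L=L[~np.isnan(L[:,0])];near=L[np.hypot(L[:,0]-p[0],L[:,1]-p[1])<.12]
for a,b in [(.006,.02),(.035,.062)]:
    q=near[(near[:,2]>a)&(near[:,2]<b)];print(a,len(q),cv2.minAreaRect((q[:,:2]*1000).astype(np.float32)),np.median(q[:,2]))
q=near[(near[:,2]>.05)&(near[:,2]<.061)];A=np.c_[q[:,:2]-q[:,:2].mean(0),np.ones(len(q))];print('top slope deg',np.degrees(np.linalg.lstsq(A,q[:,2],rcond=None)[0][:2]))
a=cv2.imread('pics/side5.png')[280:400,130:250];b=cv2.imread('pics/scene5.png')[180:280,400:500]
cv2.imwrite('pics/m5.png',np.hstack([cv2.resize(a,(390,390)),cv2.resize(b,(390,390))]))
E
```

```text
clock: 18.05
position: [0.4912, 0.2635, 0.0725]
ee_rot: [-0.683, 0.183, -0.183, 0.683]
ft_force: [0.3, 1.1, -2.8]
grip_width: 0.246
[0.49116275 0.26350314 0.07237695] [ 0.22950067 -0.39421861 -2.70677183] 18.2
0.006 4646 ((472.4982604980469, 272.59515380859375), (60.17005157470703, 87.59112548828125), 59.77043151855469) 0.01288841953846736
0.035 5684 ((491.7344970703125, 264.31243896484375), (42.76454162597656, 110.09663391113281), 60.3177604675293) 0.060323316414959395
top slope deg [ 1.03209141 -0.18336011]
```

View pics/m5.png

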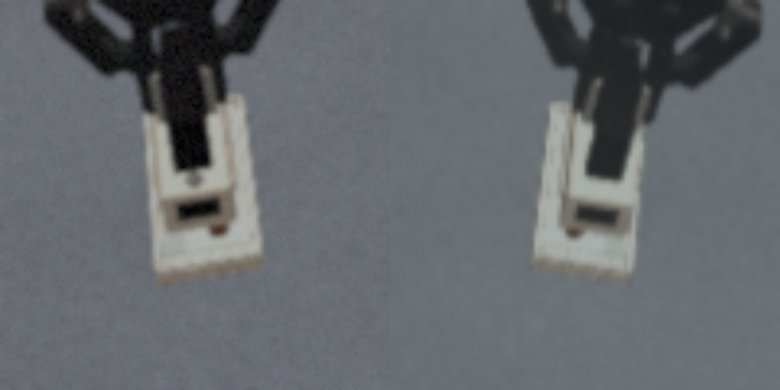

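```bash
python3 -m jog '[{"dp":[0,0.045,-0.025],"turn":0,"claw":10},{"dp":[0,0.045,0],"turn":0,"claw":10},{"dp":[0,0,0],"turn":0,"claw":10},{"dp":[0,0,0],"turn":0,"claw":10},{"dp":[0,0,0],"turn":0,"claw":10},{"dp":[0,0,0],"turn":0,"claw":10},{"dp":[0,0,0],"turn":0,"claw":10},{"dp":[0,0,0],"turn":0,"claw":10}]'
python3 - <<'E'
from h import *
for n in ['wrist','side','scene']: snap(n,n+'6')
o=manip.get_obs();print(o['position'],o['ft_force'],o['clock']);p=o['position']
L=cloud(load('wrist6')).reshape(-1,3);L=L[~np.isnan(L[:,0])];near=L[np.hypot(L[:,0]-p[0],L[:,1]-p[1])<.12]
v=np.array([.5,.866]);u=np.array([-.866,.5])
for n,a,b in [('tray',.006,.02),('lamp',.035,.062)]:
    q=near[(near[:,2]>a)&(near[:,2]<b)][:,:2];l=q@v;s=q@u
    print(n,'lat',np.percentile(l,[.5,99.5]).round(4),np.percentile(l,[.5,99.5]).mean().round(4),'long',np.percentile(s,[.2,99.8]).round(4),cv2.minAreaRect((q*1000).astype(np.float32))[2])
q=near[(abs((near[:,:2]-p[:2])@u-.049)<.006)&(abs((near[:,:2]-p[:2])@v)<.017)&(near[:,2]>.045)&(near[:,2]<.066)]
q=near[((near[:,:2]-p[:2])@u>-.05)&(abs((near[:,:2]-p[:2])@v)<.017)&(near[:,2]>.045)&(near[:,2]<.064)]
A=np.c_[(q[:,:2]-p[:2])@u,(q[:,:2]-p[:2])@v,np.ones(len(q))];r=np.linalg.lstsq(A,q[:,2],rcond=None)[0];print('top',r[2],'slopes deg',np.degrees(r[:2]),len(q))
a=cv2.imread('pics/wrist6.png');b=cv2.imread('pics/scene6.png')
cv2.imwrite('pics/m6.png',np.hstack([cv2.resize(a,(400,300)),cv2.resize(b,(400,300))]))
E
```

```text
clock: 19.2
position: [0.4905, 0.2624, 0.0678]
ee_rot: [0.683, -0.183, 0.183, -0.683]
ft_force: [0.4, -1.0, -2.4]
grip_width: 0.243
[0.49053129 0.26238878 0.06780842] [-0.62712869  0.39166721 -2.88651782] 19.35
tray lat [0.4425 0.5022] 0.4723 long [-0.3141 -0.2292] 59.82830047607422
lamp lat [0.4522 0.4918] 0.472 long [-0.3478 -0.2387] 59.98390579223633
top 0.05725898518134411 slopes deg [-1.87602342  0.49384824] 4631
```

View pics/m6.png

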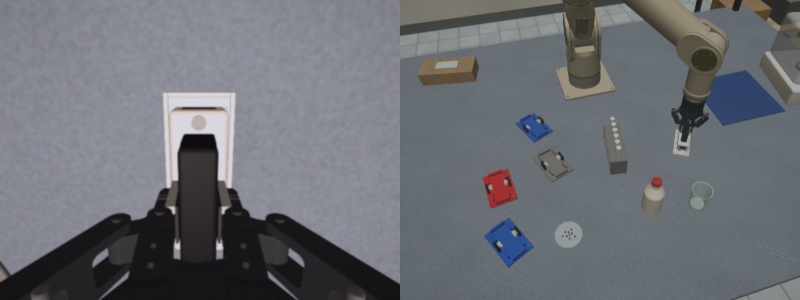

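Lateral and lengthwise centring and yaw agree to under 1 mm and 0.2°. The fitted slope may be contaminated by handle and finger pixels, so I'll check the levels at the two lamp ends.

Run:
```python
from h import *
def ends(tag,p,u,v,z):
    L=cloud(load(tag)).reshape(-1,3);L=L[~np.isnan(L[:,0])];s=(L[:,:2]-p)@u;l=(L[:,:2]-p)@v
    for a,b in [(-.054,-.043),(.043,.054)]:
        q=L[(s>a)&(s<b)&(abs(l)<.017)&(abs(L[:,2]-z)<.009)];print(tag,a,len(q),np.median(q[:,2]) if len(q) else 0)
    for a,b in [(-.018,-.013),(.013,.018)]:
        q=L[(l>a)&(l<b)&(s>.04)&(s<.054)&(abs(L[:,2]-z)<.009)];print('  lat',a,len(q),np.median(q[:,2]) if len(q) else 0)
ends('w1',np.array([.4455,-.2365]),np.array([.94,.342]),np.array([-.342,.94]),.04)
u=np.array([-.866,.5]);v=np.array([.5,.866])
ends('wrist4',np.array([.4912,.2625]),u,v,.232)
ends('wrist6',np.array([.4905,.2624]),u,v,.056)
```

```text
w1 -0.054 111 0.039522833412768785
w1 0.043 496 0.0397489534595109
  lat -0.018 83 0.03965095638419165
  lat 0.013 94 0.039494176566093296
wrist4 -0.054 96 0.23220013477721207
wrist4 0.043 2265 0.23203626916260217
  lat -0.018 409 0.23161699701989594
  lat 0.013 404 0.23204723824292783
wrist6 -0.054 96 0.056116325406964165
wrist6 0.043 2252 0.05603003712495751
  lat -0.018 417 0.055695985736267974
  lat 0.013 417 0.05603050112503601
```

Both ends are within 0.1 mm in height, so the lamp is level. Its top is at 56.0 mm, which puts the underside at 24.0 mm, 10 mm above the rim. Nothing else has been disturbed, so I'm handing in.

```bash
python3 -c "
from h import *
o=manip.get_obs();print(o['position'],o['clock'],o['grip_width']);print(manip.hand_in())"
```

```text
[0.49053129 0.26238878 0.06780842] 19.35 0.24261745807343094
the job is handed in; nothing more can be done
None
```

I pulled the lamp straight up out of the grey cradle and turned it 130° at height, because the direct -50° turn would have run joint 7 to its limit. I then carried it over the rack with its underside at about 0.20 m and handed in at 19.4 s of the 48 s, still gripping it above the tray.

Last checks:
- **Height:** the underside is at 24 mm, about 10 mm above the tray rim.
- **Level:** the two lamp ends agree in height to 0.1 mm. One earlier plane fit gave a slope of about -1.9°. I put that down to handle and finger pixels in the fit, because heights sampled only at the lamp's ends and edges did not show it.
- **Centring and line-up:** the lamp is centred within about 1 mm and lined up with the tray within 0.2°.
- **Contact and surroundings:** the wrist force was only the lamp's weight, about 3 N. In the last scene picture the rack, bottle, beaker and dish looked undisturbed, judged by eye rather than measured again.

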